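Index the decorating turntable to its next hole

ROBOT

A 6-joint arm with a two-finger parallel gripper is mounted at the origin on the work surface. World frame = base frame: x ahead of the robot, y to its left, z up, the work surface at z = 0. Lengths are in m, angles in rad, forces in N, time in s.
With the tool pointing down it reaches from about 0.4 to 0.825 m from the base axis. Payload 7 kg.
Tool frame: the origin (TCP) lies midway between the tips of the shut fingers; the grasp point (between the pads) lies 19 mm behind it; z points along the fingers, y is the line along which they close (so a half turn about z gives the same grasp; the last joint's range is limited). The gripper opens to 85 mm and grips with 20 to 120 N. Pads are 22 mm wide; open, the fingers measure 114 mm over their backs; the gripper's body (76 mm by 85 mm) begins 54 mm behind the grasp point. The pads swing forward as they close: fully open they stand 13 mm farther back than shut.
Start: joints at [1.531, 0.359, 0.012, 0, -1.224, -0.288], TCP at [0.217, 0.639, 0.203] pointing down, gripper open.
Joint ranges: [-3.07, 3.07], [-1.43, 2.12], [-1.02, 1.25], [-3.03, 1.67], [-3.05, -0], [-3.03, 3.03]. Speed limits (rad/s): [2.39, 2.39, 3.01, 3.14, 3.14, 3.14].

INTERFACE

Orientations are given as a unit quaternion [w, x, y, z].
In Python, from station import readout, eyes, order gives the robot as it stands.
- The arm moves only by the tool jog_arm, never from a script. Its argument "moves" is a list of rows, each an object of numbers: "tx", "ty", "tz": the shift along the tool's x, y, z in mm; "rx", "ry", "rz": the turn, a rotation vector about the tool's x, y, z in rad. In form: [{"tx": .., "ty": .., "tz": .., "rx": .., "ry": .., "rz": ..}, ...]. A call has 1 to 20 rows; each row shifts and turns the commanded pose from where the row before left it, along the tool's axes as they then stand; what a row does not reach is not made up. A row lasts 1/8 s, in which the tool goes at most 62.5 mm and 10.7 degrees, less where a joint would pass 70% of its speed; a pose out of reach is approached as far as the arm can. A call is refused whole if a number of a shift passes 62.5 or a number of a turn 0.188, either way. A call with a gripper value outside its range is refused whole. "fingers" is the gripper's target within -1 to 1 (shut at 1, half-way at 0, fully open at -1), set as the call begins (left out, the last holds). The fingers move at their own pace and stop on an object; "grip_force" is the grip in N (left out, the last holds). Time passes only in rows, so rows that do not move let the fingers close. It gives the time, the measured TCP pose, the force, the opening and the grip force at its end, in the units of the state.
- readout.read_state(): the state, without advancing time (a new reading comes with each control period).
- eyes.snapshot(name): name is "scene" or "top" or "wrist"; returns a dict with "img" (420x560x3 uint8, red, green, blue), "fx", "fy", "cx", "cy" (pixels), "R" (3x3) and "t" (3): a world point X has camera coordinates R X + t; the wrist camera has in their place "hand_eye" (4x4, takes a point from camera to tool coordinates, whose origin is the TCP and whose axes are the flange's). Camera axes: x right, y down, z forward; pixel columns grow to the right and rows downward; lengths in m; the calibration is good to about 2 mm. A picture is of the moment at which its call begins: read the wrist's pose just before it. There is no depth.
- order.sign_off(): hands the job in; it is judged then, once.
The state is a dict: "clock": time; "q": joint angles; "joint_vel": joint speeds; "effort": joint torques, N m; "eef_pos": TCP position; "tool_rot": TCP orientation; "ft_force": force on the tool from outside, world axes, zero at the start; "torque": the same for the moment, N m; "opening": finger opening in m; "grasp_force": force on a finger pad.
Only numpy, scipy, OpenCV 4.12 (cv2) and the standard library are available. Lean on these libraries where they do the work, as an engineer would, in place of code of your own. Each camera call takes 0.05 s, during which the arm holds its last target. There are 200 camera calls.

TASK

The turntable with the half-painted cart wheel is locked by a sprung pin. Draw the pin up by its black knob, turn the table anticlockwise (seen from above) to the steel index block clamped at its rim, feel for the hole there and let the pin drop fully home in it. Never force the pin sideways against its holes, let go at the end, and leave the other things on the bench where they are.

Things in the scene. Friction and masses are not known exactly. Their poses are not given: they have to be found in the camera images.
- stand: Round cast base of the turntable, diameter 284 mm, fixed to the bench. Origin on the turning axis at bench height, z up. The aluminium disc above it (diameter 280 mm, top 68 mm above the bench) turns about this axis and carries a red wheel blank (diameter 176 mm, top 86 mm, hub nut top 112 mm).
- turntable (a joint): Angle of the disc, rad, 0 at the start, growing anticlockwise seen from above. Slight friction (about 0.12 N m) leaves it where it is put; with the pin riding on the ring, about 3 to 6 N sideways at the knob slides it along, and a hole stops it dead. A push of over 30 N on the pin would damage it.
- plunger (a joint): Height of the sprung pin and knob above fully home, m. 0 = fully home in a hole; about 0.010 = tip riding on the index ring; 0.018 = upper stop (do not pull to it). A spring and its grease drag it down: about 9 N at 0, 12 N at 0.012, more if moved fast.
- knob_top (a point): Centre of the top of the black knob, an upright cylinder, diameter 26 mm, 36 mm tall (pin home: top 132 mm, underside 96 mm above the bench). It sits on the pin 118 mm from the turning axis and goes round with the disc; a guide bush (diameter 23 mm, top 90 mm above the bench) lies below it.
- pin_tip: Steel pin under the knob, diameter 10 mm, its end flat with a 1.5 mm chamfer, hidden in the disc. Origin at its lower end, 92 mm below the knob's top, 40 mm above the bench when home. It glides on a level steel ring under the disc, top 50 mm above the bench, with only two holes, 12.4 mm wide, over 10 mm deep: the starting one and the one at the index block.
- index_block: Dark steel block clamped to the base just outside the disc's rim, 30 mm radially by 44 mm wide, a small steel thumbscrew on top, 72 mm tall in all. Its frame's origin lies on the turning axis at bench height; its x axis points from there through the middle of the block. It stands 51 to 66 degrees anticlockwise of the pin's starting place.
- block_mid (a point): Point on the ring's top (50 mm above the bench), on the pin's circle (118 mm from the axis), in line with the middle of the index block. The next hole was drilled by hand and is hidden: its centre lies on the pin's circle anywhere within 20 mm to either side of this point, and must be felt for with the pin sliding slowly on the ring under its spring.
- paint_jar: Bystander: amber glass jar, diameter 64 mm, 85 mm tall. Origin under its centre.
- brush: Bystander: paint brush 180 mm long, lying along its own x. Origin under its middle.
- sanding_block: Bystander: cork sanding block 70 x 45 x 28 mm. Origin under its centre.
- bowl: Bystander: wooden bowl, diameter 130 mm, 50 mm tall. Origin under its centre.
- paint_can: Bystander: steel paint can, diameter 80 mm, 100 mm tall. Origin under its centre.
- finial: Bystander: turned dark wooden finial, diameter 60 mm, 75 mm tall. Origin under its centre.
- brush_cup: Bystander: white ceramic cup, diameter 72 mm, 90 mm tall. Origin under its centre.

How it is judged:
By the outcome, as a careful person would: the job done as asked, in the order asked, and still so for the second after the job is handed in, with the robot touching nothing.
It also fails if it takes over 56 s, if anything falls off the work surface, if the arm or the gripper's body presses on something with over 40 N, if the wrist force passes 120 N, or if a joint passes its speed limit or range.

## Working session

There is one attempt and no reset: what is moved stays moved. The work goes in short steps, Python scripts to look and compute and a tool call to move; the robot and the scene stay as the last step left them, time stands still between calls to the robot, and variables do not carry over. Pictures are saved under pics/ and viewed, at most 10 in all, crops included, and the job is handed in when it is done.

Besides the shell and the picture viewer there is one more tool, called as name(argument=value, ...), one argument or row to a line, values as JSON. jog_arm: Moves the arm, as the interface text tells. Its arguments: {"type":"object","properties":{"moves":{"type":"array"},"fingers":{"type":"number"},"grip_force":{"type":"number"}},"required":["moves"]}

```bash
ls; mkdir -p pics; python3 - <<'E'
from station import readout, eyes
import cv2, numpy as np, pickle
s=readout.read_state(); print(s)
for n in ("scene","top"):
    d=eyes.snapshot(n); pickle.dump(d,open(f"{n}.pkl","wb"))
    cv2.imwrite(f"pics/{n}.png",cv2.resize(d["img"][:,:,::-1],(800,600),interpolation=cv2.INTER_CUBIC))
    print(n,d["fx"],d["cx"],d["cy"],np.round(d["R"],3).tolist(),d["t"])
E
```

```text
pics
{'clock': 0.0, 'q': array([ 1.53112096e+00,  3.59417770e-01,  1.10824071e-02, -3.48084370e-04,
       -1.22408734e+00, -2.88117475e-01]), 'joint_vel': array([-0.00029   , -0.00094823, -0.00136319, -0.00123167,  0.00134264,
        0.00219812]), 'effort': array([ 1.28559874e-03, -5.83311617e+01,  2.93437797e+01,  6.93725020e+00,
       -5.61908557e-03,  1.72222087e-05]), 'eef_pos': array([0.21716812, 0.63856952, 0.20165436]), 'tool_rot': array([ 8.27196932e-04,  9.86589007e-01, -1.63222065e-01, -6.16214652e-05]), 'ft_force': array([ 0.43532875, -1.01669088, -0.33428251]), 'torque': array([ 0.04848812,  0.00114382, -0.00295057]), 'grasp_force': 0.0, 'opening': 0.08572673740338714}
scene 429.3681317062523 276.6133897312709 211.46671283971347 [[0.62, 0.785, -0.002], [0.639, -0.506, -0.579], [-0.455, 0.357, -0.816]] [-0.32404168 -0.30183723  1.66576678]
top 419.1118425243699 281.29246037939083 202.9950639266888 [[-0.013, -1.0, 0.001], [-0.985, 0.013, -0.17], [0.17, -0.003, -0.986]] [-0.02720184  0.54748271  1.32609308]
```

View pics/top.png

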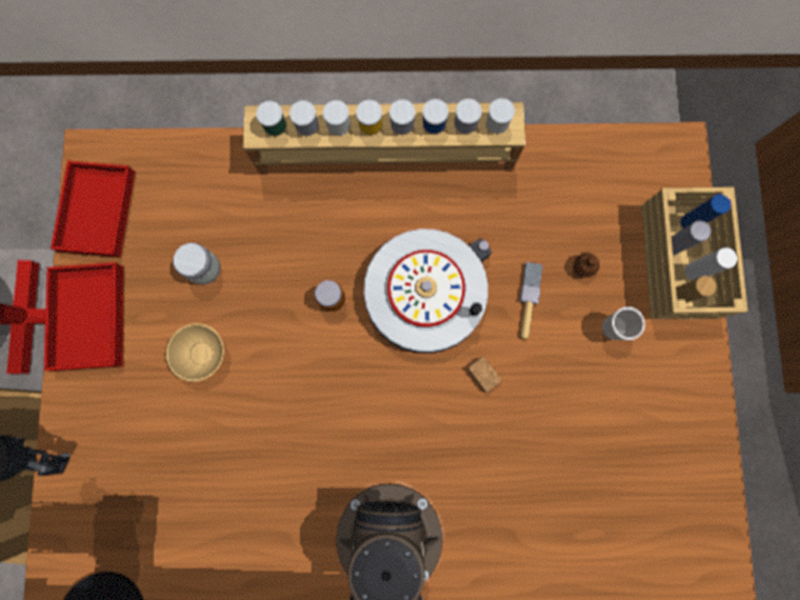

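View pics/scene.png

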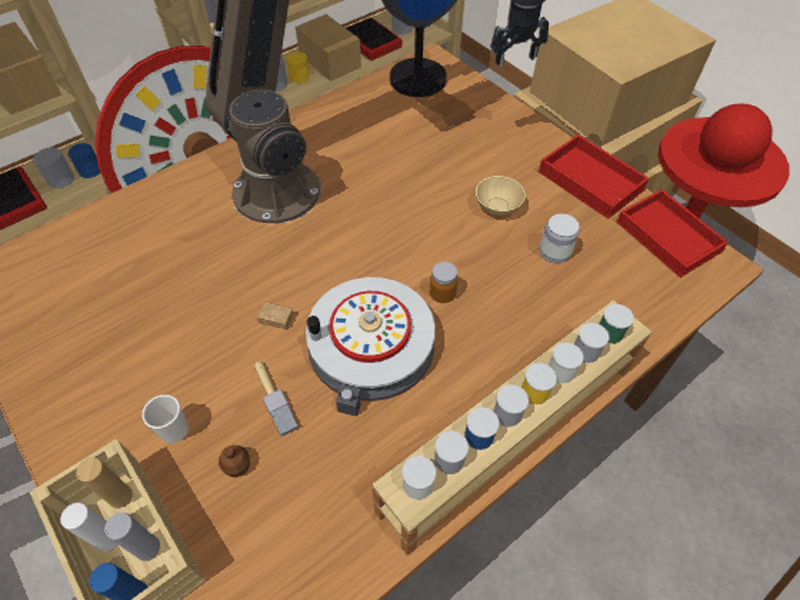

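The top view shows the hub nut at about (427,286), the knob at (476,309) and the thumbscrew at (484,246). The scene view shows them at (369,317), (314,321) and (347,396). I'll enlarge both.

```bash
cat > h.py <<'E'
import numpy as np, pickle
def ray(d,u,v):
    K=d["fx"],d["fy"]; c=np.array([(u-d["cx"])/K[0],(v-d["cy"])/K[1],1.])
    R=np.array(d["R"]);t=np.array(d["t"]); return -R.T@t, R.T@c
def atz(d,u,v,z):
    o,r=ray(d,u,v); return o+r*(z-o[2])/r[2]
E
python3 - <<'E'
import cv2,numpy as np,pickle
from h import *
ims=[]
for n,(x,y) in (("top",(250,155)),("scene",(205,185))):
    d=pickle.load(open(n+".pkl","rb")); 
    ims.append(cv2.resize(d["img"][y:y+110,x:x+110,::-1],(400,400),interpolation=cv2.INTER_CUBIC))
    for nm,z,p in (("nut",.112,dict(top=(427,286),scene=(369,316))),("knob",.132,dict(top=(476,309),scene=(314,321))),("screw",.072,dict(top=(484,245),scene=(347,395)))):
        print(n,nm,atz(d,p[n][0]*.7,p[n][1]*.7,z).round(4))
cv2.imwrite("pics/crops.png",np.hstack(ims))
E
```

```text
top nut [ 0.544  -0.0893  0.112 ]
top knob [ 0.4891 -0.1921  0.132 ]
top screw [ 0.6443 -0.2231  0.072 ]
scene nut [ 0.5481 -0.0898  0.112 ]
scene knob [ 0.4991 -0.1935  0.132 ]
scene screw [ 0.6512 -0.2241  0.072 ]
```

View pics/crops.png

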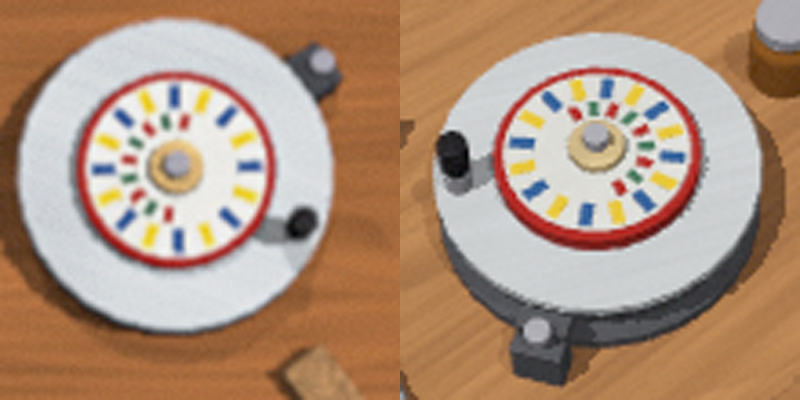

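The crops show, as full-image pixels: top knob (333.3,215.5), nut (298.7,199.8), screw (338.6,171.5), disc centre (298.4,202.9). In the scene view: knob (219.3,223.8), nut (259.2,221), screw (243,275.5).

```bash
python3 - <<'E'
from h import *
T=pickle.load(open("top.pkl","rb"));S=pickle.load(open("scene.pkl","rb"))
P={}
for nm,z,a,b in (("nut",.112,(298.7,199.8),(259.2,221)),("knob",.132,(333.3,215.5),(219.3,223.8)),("screw",.072,(338.6,171.5),(243,275.5))):
    p,q=atz(T,*a,z),atz(S,*b,z); P[nm]=(p+q)/2; print(nm,p.round(4),q.round(4))
print("disc",atz(T,298.4,202.9,.068))
v=P["knob"]-P["nut"];w=P["screw"]-P["nut"]
an=lambda u:np.arctan2(u[1],u[0])
print(np.hypot(*v[:2]),np.hypot(*w[:2]),np.degrees([an(v),an(w)]),np.degrees(an(w)-an(v)))
E
```

```text
nut [ 0.5453 -0.0887  0.112 ] [ 0.5492 -0.0873  0.112 ]
knob [ 0.4916 -0.1925  0.132 ] [ 0.4955 -0.1929  0.132 ]
screw [ 0.6443 -0.2224  0.072 ] [ 0.6488 -0.2221  0.072 ]
disc [ 0.54300312 -0.08957064  0.068     ]
0.11766816949371663 0.1670096997188292 [-117.14133698  -53.49564589] 63.645691096816336
```

```bash
cat >> h.py <<'E'
from scipy.spatial.transform import Rotation as Ro
def down(deg): # tool pointing down, tool x at world angle deg
    c,s=np.cos(np.radians(deg)),np.sin(np.radians(deg))
    return Ro.from_matrix(np.array([[c,s,0],[s,-c,0],[0,0,-1.]]))
def rows(p,R,way):
    """p,R now; way: list of (pos, deg). prints rows, rounded, error not accumulated"""
    import json
    out=[]
    for P,deg in way:
        t=np.round(R.inv().apply(np.array(P)-p)*1000,1); r=np.round((R.inv()*down(deg)).as_rotvec(),3)
        out.append(dict(zip(("tx","ty","tz","rx","ry","rz"),map(float,[*t,*r]))))
        p=p+R.apply(t/1000); R=R*Ro.from_rotvec(r)
    print(json.dumps(out)); print("end",p,R.as_matrix()[:,0])
def now():
    from station import readout
    s=readout.read_state(); q=s["tool_rot"]; return s,np.array(s["eef_pos"]),Ro.from_quat([q[1],q[2],q[3],q[0]])
E
python3 - <<'E'
from h import *
s,p,R=now()
n=18;w=[]
a0,r0=np.degrees(np.arctan2(p[1],p[0])),np.hypot(*p[:2])
g=np.array([.493,-.193]);a1,r1=np.degrees(np.arctan2(g[1],g[0])),np.hypot(*g)
x0=np.degrees(np.arctan2(*R.as_matrix()[[1,0],0]))
for i in range(1,n+1):
    f=i/n;a=np.radians(a0+f*(a1-a0));r=r0+f*(r1-r0)
    w.append(((r*np.cos(a),r*np.sin(a),.2),x0+f*(-117-x0)))
rows(p,R,w)
E
```

```text
[{"tx": 59.8, "ty": 10.7, "tz": 1.8, "rx": 0.002, "ry": -0.0, "rz": 0.095}, {"tx": 59.1, "ty": 10.4, "tz": -0.0, "rx": -0.001, "ry": -0.0, "rz": 0.095}, {"tx": 58.4, "ty": 10.1, "tz": -0.0, "rx": 0.0, "ry": -0.0, "rz": 0.096}, {"tx": 57.7, "ty": 9.7, "tz": 0.0, "rx": 0.0, "ry": -0.0, "rz": 0.095}, {"tx": 57.1, "ty": 9.4, "tz": 0.0, "rx": 0.0, "ry": -0.0, "rz": 0.095}, {"tx": 56.4, "ty": 9.0, "tz": 0.1, "rx": 0.0, "ry": -0.0, "rz": 0.095}, {"tx": 55.8, "ty": 8.8, "tz": -0.0, "rx": 0.0, "ry": -0.0, "rz": 0.096}, {"tx": 55.0, "ty": 8.4, "tz": -0.0, "rx": 0.0, "ry": -0.0, "rz": 0.095}, {"tx": 54.4, "ty": 8.1, "tz": 0.0, "rx": 0.0, "ry": -0.0, "rz": 0.095}, {"tx": 53.7, "ty": 7.8, "tz": 0.1, "rx": 0.0, "ry": -0.0, "rz": 0.095}, {"tx": 53.0, "ty": 7.6, "tz": -0.0, "rx": 0.0, "ry": -0.0, "rz": 0.096}, {"tx": 52.4, "ty": 7.2, "tz": 0.0, "rx": 0.0, "ry": -0.001, "rz": 0.095}, {"tx": 51.6, "ty": 7.0, "tz": -0.0, "rx": 0.0, "ry": 0.0, "rz": 0.095}, {"tx": 51.0, "ty": 6.7, "tz": -0.0, "rx": 0.0, "ry": 0.0, "rz": 0.095}, {"tx": 50.3, "ty": 6.5, "tz": -0.1, "rx": 0.0, "ry": 0.0, "rz": 0.095}, {"tx": 49.6, "ty": 6.3, "tz": 0.0, "rx": 0.0, "ry": 0.0, "rz": 0.096}, {"tx": 48.9, "ty": 6.0, "tz": 0.0, "rx": 0.0, "ry": 0.0, "rz": 0.095}, {"tx": 48.2, "ty": 5.7, "tz": -0.0, "rx": 0.0, "ry": 0.0, "rz": 0.095}]
end [ 0.49299866 -0.19303813  0.19998516] [-4.53858063e-01 -8.91073932e-01 -3.25745704e-04]
```

jog_arm(
  moves=[
    {"tx": 60,"ty": 10.5,"tz": 2,"rz": 0.095},
    {"tx": 59,"ty": 10.5,"rz": 0.095},
    {"tx": 58.5,"ty": 10,"rz": 0.095},
    {"tx": 57.5,"ty": 10,"rz": 0.095},
    {"tx": 57,"ty": 9.5,"rz": 0.095},
    {"tx": 56.5,"ty": 9,"rz": 0.095},
    {"tx": 56,"ty": 9,"rz": 0.095},
    {"tx": 55,"ty": 8.5,"rz": 0.095},
    {"tx": 54.5,"ty": 8,"rz": 0.095},
    {"tx": 53.5,"ty": 8,"rz": 0.096},
    {"tx": 53,"ty": 7.5,"rz": 0.096},
    {"tx": 52.5,"ty": 7,"rz": 0.096},
    {"tx": 51.5,"ty": 7,"rz": 0.096},
    {"tx": 51,"ty": 6.5,"rz": 0.096},
    {"tx": 50.5,"ty": 6.5,"rz": 0.096},
    {"tx": 49.5,"ty": 6,"rz": 0.096},
    {"tx": 49,"ty": 6,"rz": 0.096},
    {"tx": 48,"ty": 6,"rz": 0.096},
    {"tx": 0},
  ],
)

```text
invalid input
```

```bash
python3 - <<'E'
from h import *
from station import eyes
import cv2
s,p,R=now(); d=eyes.snapshot("wrist"); pickle.dump((p,R.as_matrix(),d),open("w1.pkl","wb"))
print(s["clock"],p,R.as_matrix().round(3).tolist(),s["ft_force"],s["q"]); print(np.round(d["hand_eye"],3).tolist(),d["fx"])
cv2.imwrite("pics/w1.png",cv2.resize(d["img"][:,:,::-1],(800,600),interpolation=cv2.INTER_CUBIC))
E
```

```text
0.1 [0.21719615 0.63860956 0.20173902] [[0.947, -0.322, -0.0], [-0.322, -0.947, -0.001], [0.0, 0.002, -1.0]] [0.1791877  0.18624447 0.83640795] [ 1.53110887e+00  3.59357535e-01  1.11670481e-02 -2.98897575e-04
 -1.22410482e+00 -2.88097347e-01]
[[0.0, -0.96, -0.279, 0.071], [1.0, 0.0, 0.001, 0.001], [-0.001, -0.279, 0.96, -0.172], [0.0, 0.0, 0.0, 1.0]] 310.5395836174679
```

View pics/w1.png

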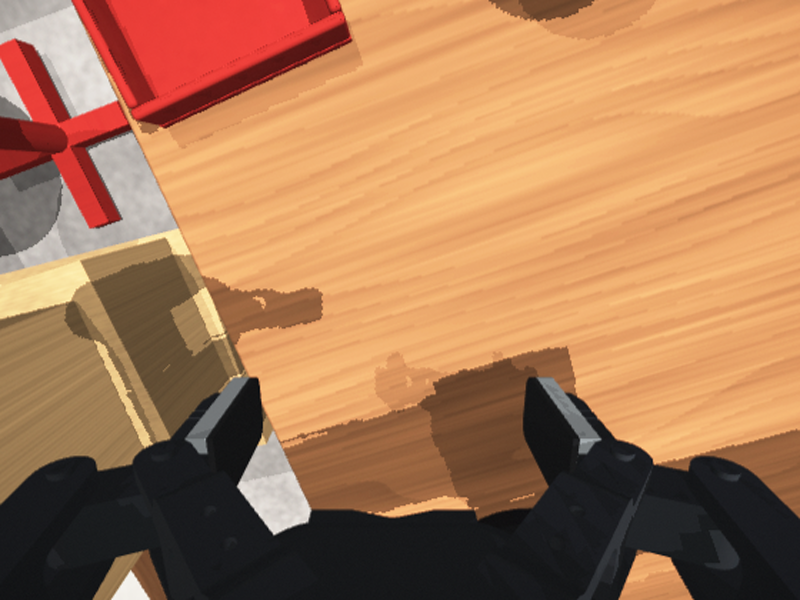

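The move was refused, so the arm hasn't left the start. The picture shows only bare bench between the fingers, at about (240,430) and (560,430). I'll resend with every key in each row.

jog_arm(
  moves=[
    {"tx": 60,"ty": 10.5,"tz": 2,"rx": 0,"ry": 0,"rz": 0.095},
    {"tx": 59,"ty": 10.5,"tz": 0,"rx": 0,"ry": 0,"rz": 0.095},
    {"tx": 58.5,"ty": 10,"tz": 0,"rx": 0,"ry": 0,"rz": 0.095},
    {"tx": 57.5,"ty": 10,"tz": 0,"rx": 0,"ry": 0,"rz": 0.095},
    {"tx": 57,"ty": 9.5,"tz": 0,"rx": 0,"ry": 0,"rz": 0.095},
    {"tx": 56.5,"ty": 9,"tz": 0,"rx": 0,"ry": 0,"rz": 0.095},
    {"tx": 56,"ty": 9,"tz": 0,"rx": 0,"ry": 0,"rz": 0.095},
    {"tx": 55,"ty": 8.5,"tz": 0,"rx": 0,"ry": 0,"rz": 0.095},
    {"tx": 54.5,"ty": 8,"tz": 0,"rx": 0,"ry": 0,"rz": 0.095},
    {"tx": 53.5,"ty": 8,"tz": 0,"rx": 0,"ry": 0,"rz": 0.096},
    {"tx": 53,"ty": 7.5,"tz": 0,"rx": 0,"ry": 0,"rz": 0.096},
    {"tx": 52.5,"ty": 7,"tz": 0,"rx": 0,"ry": 0,"rz": 0.096},
    {"tx": 51.5,"ty": 7,"tz": 0,"rx": 0,"ry": 0,"rz": 0.096},
    {"tx": 51,"ty": 6.5,"tz": 0,"rx": 0,"ry": 0,"rz": 0.096},
    {"tx": 50.5,"ty": 6.5,"tz": 0,"rx": 0,"ry": 0,"rz": 0.096},
    {"tx": 49.5,"ty": 6,"tz": 0,"rx": 0,"ry": 0,"rz": 0.096},
    {"tx": 49,"ty": 6,"tz": 0,"rx": 0,"ry": 0,"rz": 0.096},
    {"tx": 48,"ty": 6,"tz": 0,"rx": 0,"ry": 0,"rz": 0.096},
    {"tx": 0,"ty": 0,"tz": 0,"rx": 0,"ry": 0,"rz": 0},
  ],
)

```text
clock: 2.52
eef_pos: [0.4916, -0.1945, 0.2006]
tool_rot: [-0.0, -0.519, 0.855, 0.0]
ft_force: [0.6, -0.5, 0.2]
opening: 0.0854
grasp_force: 0.0
```

```bash
python3 - <<'E'
from h import *
from station import eyes
import cv2
s,p,R=now(); d=eyes.snapshot("wrist"); pickle.dump((p,R.as_matrix(),d),open("w1.pkl","wb"))
print(s["clock"],p,R.as_matrix().round(3).tolist(),s["ft_force"],s["q"])
cv2.imwrite("pics/w2.png",cv2.resize(d["img"][:,:,::-1],(800,600),interpolation=cv2.INTER_CUBIC))
E
```

```text
2.525 [ 0.49164453 -0.19448203  0.20055213] [[-0.462, -0.887, -0.0], [-0.887, 0.462, 0.0], [0.0, 0.0, -1.0]] [ 0.63461077 -0.53690362  0.20484908] [-5.51611473e-03  1.19366567e-01 -3.11321960e-01 -8.99969824e-05
 -1.14057258e+00 -4.75025127e-01]
```

View pics/w2.png

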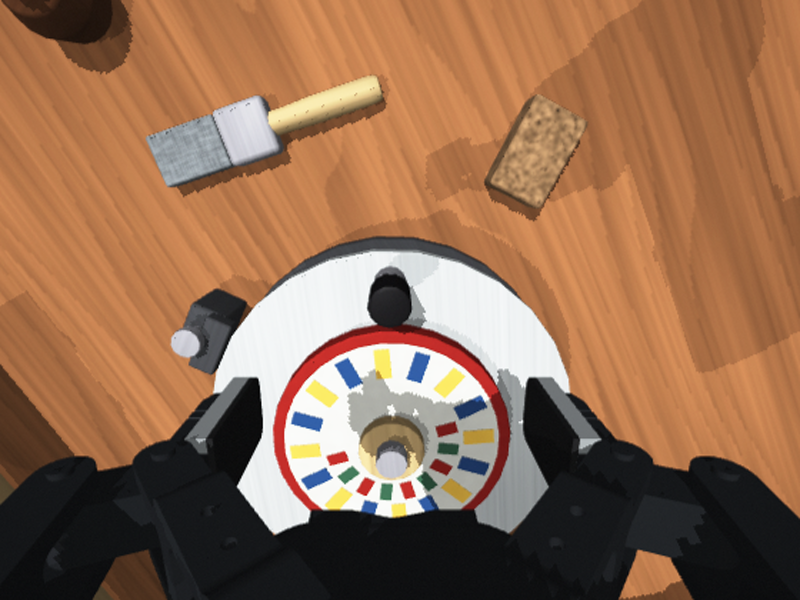

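The wrist view shows the knob top at about (389,305), the nut top at (392,460) and the thumbscrew at (185,343).

```bash
python3 - <<'E'
from h import *
p,R,d=pickle.load(open("w1.pkl","rb"))
H=np.array(d["hand_eye"])
def at(u,v,z):
    c=np.array([(u-d["cx"])/d["fx"],(v-d["cy"])/d["fy"],1.])
    o=p+R@H[:3,3]; r=R@(H[:3,:3]@c); return o+r*(z-o[2])/r[2]
N,K,S=at(274.4,322,.112),at(272.3,213.5,.132),at(129.5,240,.072)
print(N,K,S)
an=lambda u:np.degrees(np.arctan2(u[1],u[0]))
print(np.hypot(*(K-N)[:2]),np.hypot(*(S-N)[:2]),an(K-N),an(S-N))
print(R.T@(K-p)*1000)
E
```

```text
[ 0.54436575 -0.09363555  0.112     ] [ 0.492429   -0.19695444  0.132     ] [ 0.64490936 -0.22449166  0.072     ]
0.11563831293476837 0.16502224013115874 -116.68794250435279 -52.46303957987387
[ 1.82010833 -1.86949246 68.55155241]
```

jog_arm(
  moves=[
    {"tx": 1,"ty": -1,"tz": 20,"rx": 0,"ry": 0,"rz": 0},
    {"tx": 0,"ty": 0,"tz": 24,"rx": 0,"ry": 0,"rz": 0},
    {"tx": 0,"ty": 0,"tz": 24,"rx": 0,"ry": 0,"rz": 0},
    {"tx": 0,"ty": 0,"tz": 24,"rx": 0,"ry": 0,"rz": 0},
    {"tx": 0,"ty": 0,"tz": 14,"rx": 0,"ry": 0,"rz": 0},
    {"tx": 0,"ty": 0,"tz": 0,"rx": 0,"ry": 0,"rz": 0},
    {"tx": 0,"ty": 0,"tz": 0,"rx": 0,"ry": 0,"rz": 0},
  ],
  fingers=0,
  grip_force=20,
)

```text
clock: 3.45
eef_pos: [0.4946, -0.1936, 0.0954]
tool_rot: [0.0, -0.521, 0.854, -0.0]
ft_force: [-0.4, 1.0, 0.5]
opening: 0.0427
grasp_force: 0.0
```

jog_arm(
  moves=[
    {"tx": 0,"ty": 0,"tz": 0,"rx": 0,"ry": 0,"rz": 0},
    {"tx": 0,"ty": 0,"tz": 0,"rx": 0,"ry": 0,"rz": 0},
    {"tx": 0,"ty": 0,"tz": 0,"rx": 0,"ry": 0,"rz": 0},
  ],
  fingers=0.3,
)

```text
clock: 3.82
eef_pos: [0.4939, -0.1938, 0.0949]
tool_rot: [0.0, -0.52, 0.854, -0.0]
ft_force: [-0.6, -0.7, -0.2]
opening: 0.0298
grasp_force: 0.0
```

jog_arm(
  moves=[
    {"tx": 1.5,"ty": 0.3,"tz": 0,"rx": 0,"ry": 0,"rz": 0},
    {"tx": 0,"ty": 0,"tz": 0,"rx": 0,"ry": 0,"rz": 0},
    {"tx": 0,"ty": 0,"tz": 0,"rx": 0,"ry": 0,"rz": 0},
  ],
  fingers=0.36,
)

```text
clock: 4.2
eef_pos: [0.4929, -0.1949, 0.0946]
tool_rot: [-0.0, -0.52, 0.854, 0.0]
ft_force: [0.7, -0.2, 0.6]
opening: 0.0273
grasp_force: 0.1
```

jog_arm(
  moves=[
    {"tx": 0,"ty": 0,"tz": 0,"rx": 0,"ry": 0,"rz": 0},
    {"tx": 0,"ty": 0,"tz": 0,"rx": 0,"ry": 0,"rz": 0},
    {"tx": 0,"ty": 0,"tz": 0,"rx": 0,"ry": 0,"rz": 0},
  ],
  fingers=0.45,
)

```text
clock: 4.58
eef_pos: [0.4931, -0.195, 0.0948]
tool_rot: [0.0, -0.52, 0.854, -0.0]
ft_force: [0.2, -1.1, 0.9]
opening: 0.0248
grasp_force: 19.6
```

jog_arm(
  moves=[
    {"tx": 0,"ty": 0,"tz": 0,"rx": 0,"ry": 0,"rz": 0},
    {"tx": 0,"ty": 0,"tz": 0,"rx": 0,"ry": 0,"rz": 0},
    {"tx": 0,"ty": 0,"tz": 0,"rx": 0,"ry": 0,"rz": 0},
  ],
  fingers=1,
  grip_force=60,
)

```text
clock: 4.95
eef_pos: [0.4932, -0.1951, 0.095]
tool_rot: [0.0, -0.521, 0.854, -0.0]
ft_force: [-0.2, -1.5, 5.7]
opening: 0.023
grasp_force: 58.6
```

jog_arm(
  moves=[
    {"tx": 0,"ty": 0,"tz": -2,"rx": 0,"ry": 0,"rz": 0},
    {"tx": 0,"ty": 0,"tz": -3,"rx": 0,"ry": 0,"rz": 0},
    {"tx": 0,"ty": 0,"tz": -3,"rx": 0,"ry": 0,"rz": 0},
    {"tx": 0,"ty": 0,"tz": -3,"rx": 0,"ry": 0,"rz": 0},
    {"tx": 0,"ty": 0,"tz": -2,"rx": 0,"ry": 0,"rz": 0},
    {"tx": 0,"ty": 0,"tz": 0,"rx": 0,"ry": 0,"rz": 0},
    {"tx": 0,"ty": 0,"tz": 0,"rx": 0,"ry": 0,"rz": 0},
  ],
)

```text
clock: 5.82
eef_pos: [0.4919, -0.1945, 0.1069]
tool_rot: [-0.001, -0.52, 0.854, 0.001]
ft_force: [0.8, 1.1, -12.7]
opening: 0.0229
grasp_force: 59.5
```

```bash
python3 - <<'E'
from h import *
from station import eyes
import cv2
s,p,R=now(); print(p,s["ft_force"],s["torque"])
d=eyes.snapshot("scene");pickle.dump(d,open("s2.pkl","wb"))
cv2.imwrite("pics/s2.png",cv2.resize(d["img"][150:300,170:370,::-1],(800,600),interpolation=cv2.INTER_CUBIC))
E
```

```text
[ 0.49189396 -0.19454847  0.1068856 ] [  0.78622159   1.06854416 -12.66870067] [ 0.10189228 -0.32030693 -0.20805158]
```

View pics/s2.png

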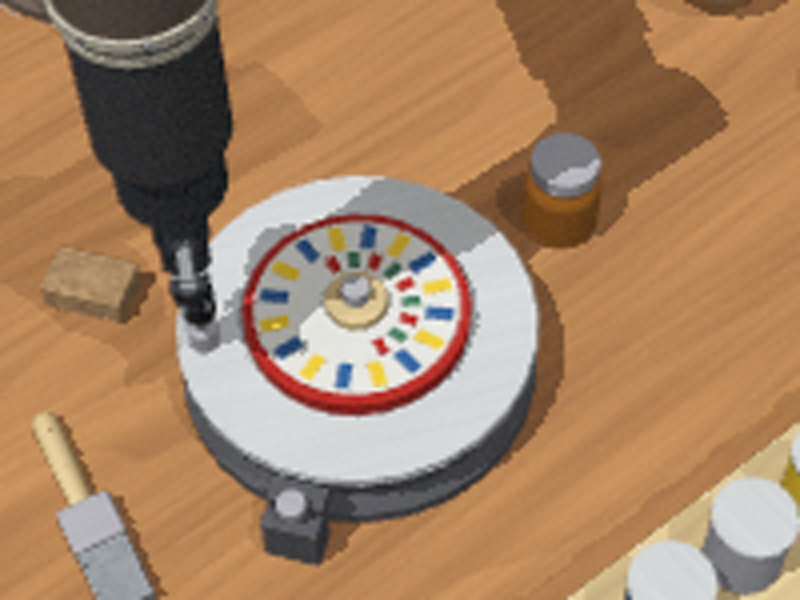

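The knob is gripped and the pin is up about 12 mm, with a 12.7 N spring load. The table hasn't turned. Next I'll start the arc.

jog_arm(
  moves=[
    {"tx": 0,"ty": -2.5,"tz": -1,"rx": 0,"ry": 0,"rz": -0.022},
    {"tx": -0.1,"ty": -5.15,"tz": 0,"rx": 0,"ry": 0,"rz": -0.0436},
    {"tx": -0.1,"ty": -5.15,"tz": 0,"rx": 0,"ry": 0,"rz": -0.0436},
    {"tx": -0.1,"ty": -5.15,"tz": 0,"rx": 0,"ry": 0,"rz": -0.0436},
    {"tx": -0.1,"ty": -2.5,"tz": 0,"rx": 0,"ry": 0,"rz": -0.022},
    {"tx": 0,"ty": 0,"tz": 0,"rx": 0,"ry": 0,"rz": 0},
    {"tx": 0,"ty": 0,"tz": 0,"rx": 0,"ry": 0,"rz": 0},
  ],
)

```text
clock: 6.75
eef_pos: [0.5118, -0.2028, 0.1086]
tool_rot: [0.0, -0.593, 0.805, -0.0]
ft_force: [1.1, -2.1, -13.8]
opening: 0.0222
grasp_force: 59.5
```

```bash
cat >> h.py <<'E'
def rep(A=(.5462,-.0905)):
    s,p,R=now(); M=R.as_matrix(); A=np.array(A)
    v=p[:2]-A; f=M.T@s["ft_force"]
    print("t",s["clock"],"p",p.round(4),"r %.4f phi %.2f toolx %.2f"%(np.hypot(*v),np.degrees(np.arctan2(v[1],v[0])),np.degrees(np.arctan2(M[1,0],M[0,0]))),"F tool",f.round(1),"T",(M.T@s["torque"]).round(2),"dn",M[:,2].round(4))
E
python3 -c "
from h import *
rep()"
```

```text
t 6.75 p [ 0.5118 -0.2028  0.1086] r 0.1174 phi -107.02 toolx -107.28 F tool [ 1.7 -1.7 13.8] T [0.68 0.43 0.13] dn [ 2.e-04 -3.e-04 -1.e+00]
```

jog_arm(
  moves=[
    {"tx": 0,"ty": -2.5,"tz": 0,"rx": 0,"ry": 0,"rz": -0.022},
    {"tx": -0.1,"ty": -5.15,"tz": 0,"rx": 0,"ry": 0,"rz": -0.0436},
    {"tx": -0.1,"ty": -5.15,"tz": 0,"rx": 0,"ry": 0,"rz": -0.0436},
    {"tx": -0.1,"ty": -5.15,"tz": 0.5,"rx": 0,"ry": 0,"rz": -0.0436},
    {"tx": -0.1,"ty": -5.15,"tz": 0,"rx": 0,"ry": 0,"rz": -0.0436},
    {"tx": -0.1,"ty": -5.15,"tz": 0,"rx": 0,"ry": 0,"rz": -0.0436},
    {"tx": -0.1,"ty": -5.15,"tz": 0,"rx": 0,"ry": 0,"rz": -0.0436},
    {"tx": -0.1,"ty": -5.15,"tz": 0,"rx": 0,"ry": 0,"rz": -0.0436},
    {"tx": -0.1,"ty": -2.5,"tz": 0,"rx": 0,"ry": 0,"rz": -0.022},
    {"tx": 0,"ty": 0,"tz": 0,"rx": 0,"ry": 0,"rz": 0},
    {"tx": 0,"ty": 0,"tz": 0,"rx": 0,"ry": 0,"rz": 0},
  ],
)

```text
clock: 8.12
eef_pos: [0.5526, -0.2081, 0.1082]
tool_rot: [-0.0, 0.724, -0.69, 0.0]
ft_force: [2.2, -3.0, -13.1]
opening: 0.0227
grasp_force: 59.6
```

```bash
python3 -c "
from h import *
rep()"
```

```text
t 8.125 p [ 0.5526 -0.2081  0.1082] r 0.1177 phi -86.89 toolx -87.27 F tool [ 3.1 -2.1 13.1] T [0.75 1.45 0.09] dn [ 8.e-04 -3.e-04 -1.e+00]
```

jog_arm(
  moves=[
    {"tx": 0.2,"ty": -2.5,"tz": 0,"rx": 0,"ry": 0,"rz": -0.022},
    {"tx": -0.05,"ty": -5.15,"tz": 0,"rx": 0,"ry": 0,"rz": -0.0436},
    {"tx": -0.05,"ty": -5.15,"tz": 0,"rx": 0,"ry": 0,"rz": -0.0436},
    {"tx": -0.05,"ty": -5.15,"tz": 0,"rx": 0,"ry": 0,"rz": -0.0436},
    {"tx": -0.05,"ty": -5.15,"tz": 0,"rx": 0,"ry": 0,"rz": -0.0436},
    {"tx": -0.05,"ty": -5.15,"tz": 0,"rx": 0,"ry": 0,"rz": -0.0436},
    {"tx": -0.05,"ty": -5.15,"tz": 0,"rx": 0,"ry": 0,"rz": -0.0436},
    {"tx": -0.05,"ty": -5.15,"tz": 0,"rx": 0,"ry": 0,"rz": -0.0436},
    {"tx": 0,"ty": -2.5,"tz": 0,"rx": 0,"ry": 0,"rz": -0.022},
    {"tx": 0,"ty": 0,"tz": 0,"rx": 0,"ry": 0,"rz": 0},
    {"tx": 0,"ty": 0,"tz": 0,"rx": 0,"ry": 0,"rz": 0},
  ],
)

```text
clock: 9.5
eef_pos: [0.5926, -0.1993, 0.1082]
tool_rot: [-0.0, 0.833, -0.554, 0.0]
ft_force: [3.0, -2.0, -13.6]
opening: 0.0226
grasp_force: 59.6
```

```bash
python3 -c "
from h import *
rep()"
```

```text
t 9.5 p [ 0.5926 -0.1993  0.1082] r 0.1183 phi -66.92 toolx -67.26 F tool [ 3.  -2.  13.6] T [0.92 0.92 0.19] dn [ 8.e-04  2.e-04 -1.e+00]
```

jog_arm(
  moves=[
    {"tx": 0.2,"ty": 0,"tz": 1,"rx": 0,"ry": 0,"rz": 0},
    {"tx": 0,"ty": 0,"tz": 1,"rx": 0,"ry": 0,"rz": 0},
    {"tx": 0,"ty": 0,"tz": 1,"rx": 0,"ry": 0,"rz": 0},
    {"tx": 0,"ty": 0,"tz": 0,"rx": 0,"ry": 0,"rz": 0},
    {"tx": 0,"ty": 0,"tz": 0,"rx": 0,"ry": 0,"rz": 0},
  ],
)

```text
clock: 10.12
eef_pos: [0.5924, -0.1995, 0.1052]
tool_rot: [-0.0, 0.833, -0.554, 0.0]
ft_force: [2.6, 1.8, -9.4]
opening: 0.0226
grasp_force: 59.9
```

jog_arm(
  moves=[
    {"tx": 0,"ty": 0,"tz": 0.7,"rx": 0,"ry": 0,"rz": 0},
    {"tx": 0,"ty": 0,"tz": 0,"rx": 0,"ry": 0,"rz": 0},
    {"tx": 0,"ty": 0,"tz": 0,"rx": 0,"ry": 0,"rz": 0},
  ],
)

```text
clock: 10.5
eef_pos: [0.5925, -0.1996, 0.105]
tool_rot: [-0.0, 0.833, -0.554, 0.0]
ft_force: [0.5, 4.3, -1.4]
opening: 0.0226
grasp_force: 60.6
```

jog_arm(
  moves=[
    {"tx": 0,"ty": 0,"tz": 0,"rx": 0,"ry": 0,"rz": 0},
    {"tx": 0,"ty": 0,"tz": 0,"rx": 0,"ry": 0,"rz": 0},
    {"tx": 0,"ty": 0,"tz": 0,"rx": 0,"ry": 0,"rz": 0},
  ],
  fingers=0.33,
  grip_force=20,
)

```text
clock: 10.88
eef_pos: [0.5925, -0.2001, 0.1049]
tool_rot: [0.0, 0.833, -0.554, 0.0]
ft_force: [-0.2, -0.2, 0.2]
opening: 0.0286
grasp_force: 0.0
```

jog_arm(
  moves=[
    {"tx": 0,"ty": 0,"tz": 2.5,"rx": 0,"ry": 0,"rz": 0},
    {"tx": 0,"ty": 0,"tz": 2.5,"rx": 0,"ry": 0,"rz": 0},
    {"tx": 0,"ty": 0,"tz": 0,"rx": 0,"ry": 0,"rz": 0},
    {"tx": 0,"ty": 0,"tz": 0,"rx": 0,"ry": 0,"rz": 0},
  ],
)

```text
clock: 11.38
eef_pos: [0.5923, -0.1997, 0.0994]
tool_rot: [0.0, 0.833, -0.554, -0.0]
ft_force: [0.5, -0.0, -0.1]
opening: 0.0284
grasp_force: 0.0
```

```bash
python3 -c "
from h import *
rep()"
```

```text
t 11.375 p [ 0.5923 -0.1997  0.0994] r 0.1186 phi -67.10 toolx -67.24 F tool [ 0.2 -0.4  0.1] T [-0.02  0.02  0.01] dn [-1.e-04 -1.e-04 -1.e+00]
```

The pin rides the ring, at 10 mm, with the fingers loose. Now I'll push slowly.

jog_arm(
  moves=[
    {"tx": 0,"ty": -1,"tz": 0,"rx": 0,"ry": 0,"rz": -0.0085},
    {"tx": 0,"ty": -1,"tz": 0,"rx": 0,"ry": 0,"rz": -0.0085},
    {"tx": 0,"ty": -1,"tz": 0,"rx": 0,"ry": 0,"rz": -0.0085},
  ],
)

```text
clock: 11.75
eef_pos: [0.5939, -0.1988, 0.0993]
tool_rot: [0.001, 0.84, -0.543, -0.001]
ft_force: [-6.0, -1.4, 3.3]
opening: 0.0287
grasp_force: 2.9
```

```bash
python3 -c "
from h import *
rep()"
```

```text
t 11.75 p [ 0.5939 -0.1988  0.0993] r 0.1183 phi -66.21 toolx -65.75 F tool [-1.1  6.  -3.2] T [-2.22 -0.13 -0.03] dn [-2.2e-03 -3.0e-04 -1.0e+00]
```

jog_arm(
  moves=[
    {"tx": 0,"ty": -1,"tz": 0,"rx": 0,"ry": 0,"rz": -0.0085},
    {"tx": 0,"ty": -1,"tz": 0,"rx": 0,"ry": 0,"rz": -0.0085},
    {"tx": 0,"ty": -1,"tz": 0,"rx": 0,"ry": 0,"rz": -0.0085},
  ],
)

```text
clock: 12.12
eef_pos: [0.5945, -0.1982, 0.0992]
tool_rot: [0.002, 0.847, -0.532, -0.002]
ft_force: [-9.8, -4.1, 6.1]
opening: 0.029
grasp_force: 5.3
```

```bash
python3 -c "
from h import *
rep()"
```

```text
t 12.125 p [ 0.5945 -0.1982  0.0992] r 0.1181 phi -65.83 toolx -64.32 F tool [-0.6 10.6 -6. ] T [-3.97 -0.38 -0.02] dn [-5.8e-03 -8.0e-04 -1.0e+00]
```

```bash
python3 - <<'E'
from h import *
from station import eyes
import cv2
s,p,R=now(); d=eyes.snapshot("wrist"); e=eyes.snapshot("scene"); t=eyes.snapshot("top")
pickle.dump((p,R.as_matrix(),d,e,t),open("w3.pkl","wb"))
a=cv2.resize(d["img"][130:360,150:400,::-1],(400,368),interpolation=cv2.INTER_CUBIC)
b=cv2.resize(e["img"][190:290,190:300,::-1],(400,368),interpolation=cv2.INTER_CUBIC)
cv2.imwrite("pics/c3.png",np.hstack([a,b])); rep()
E
```

```text
t 12.275 p [ 0.5948 -0.1981  0.0992] r 0.1181 phi -65.72 toolx -64.33 F tool [-0.6 10.2 -5.9] T [-3.74 -0.38  0.  ] dn [-5.4e-03 -7.0e-04 -1.0e+00]
```

View pics/c3.png

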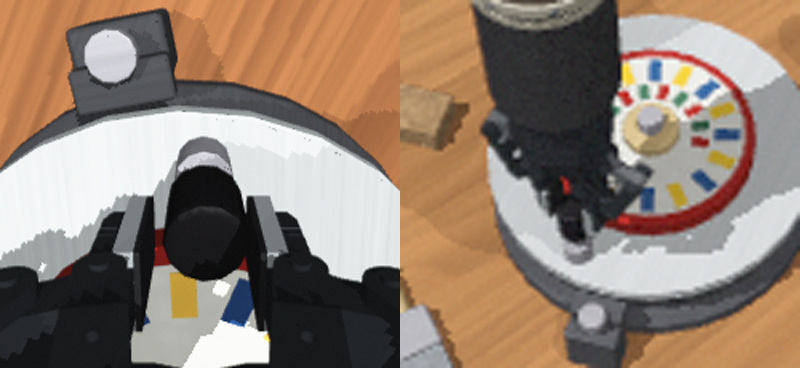

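The wrist crop shows the knob against the trailing (right) pad at about x=250, with its top centred near (204,247). I'll check the knob's height from that.

```bash
python3 - <<'E'
from h import *
p,R,d,e,t=pickle.load(open("w3.pkl","rb"))
H=np.array(d["hand_eye"])
def px(X):
    c=H[:3,:3].T@(R.T@(X-p)-H[:3,3]); return np.array([d["fx"]*c[0]/c[2]+d["cx"],d["fy"]*c[1]/c[2]+d["cy"]])
A=np.array([.5462,-.0905])
for ang in (-66,-65,-64):
  for lift in (0,.005,.010):
    a=np.radians(ang);c=A+.118*np.array([np.cos(a),np.sin(a)])
    print(ang,lift,[((px(np.array([*c,z]))-[150,130])*1.6).round(0).tolist() for z in (.132+lift,.096+lift,.090)])
E
```

```text
-66 0 [[198.0, 230.0], [197.0, 186.0], [197.0, 180.0]]
-66 0.005 [[198.0, 238.0], [197.0, 191.0], [197.0, 180.0]]
-66 0.01 [[198.0, 246.0], [197.0, 196.0], [197.0, 180.0]]
-65 0 [[191.0, 230.0], [192.0, 185.0], [192.0, 180.0]]
-65 0.005 [[191.0, 238.0], [192.0, 191.0], [192.0, 180.0]]
-65 0.01 [[191.0, 246.0], [192.0, 196.0], [192.0, 180.0]]
-64 0 [[184.0, 230.0], [186.0, 185.0], [187.0, 180.0]]
-64 0.005 [[184.0, 238.0], [186.0, 191.0], [187.0, 180.0]]
-64 0.01 [[183.0, 246.0], [186.0, 196.0], [187.0, 180.0]]
```

The pin still rides at 10 mm and barely slid: the loose pad drags the knob down, which adds ring friction. I'll back off, re-centre and re-grip lightly. Then I'll slide with the arm carrying almost no vertical load and watch Fz for the hole.

jog_arm(
  moves=[
    {"tx": 0,"ty": 1.5,"tz": 0,"rx": 0,"ry": 0,"rz": 0.013},
    {"tx": 0,"ty": 1.5,"tz": 0,"rx": 0,"ry": 0,"rz": 0.013},
    {"tx": 0,"ty": 1.5,"tz": -2.5,"rx": 0,"ry": 0,"rz": 0.013},
    {"tx": 0,"ty": 0,"tz": -2.5,"rx": 0,"ry": 0,"rz": 0},
    {"tx": 0,"ty": 0,"tz": 0,"rx": 0,"ry": 0,"rz": 0},
    {"tx": 0,"ty": 0,"tz": 0,"rx": 0,"ry": 0,"rz": 0},
  ],
)

```text
clock: 13.02
eef_pos: [0.5939, -0.199, 0.1044]
tool_rot: [-0.0, 0.836, -0.549, 0.0]
ft_force: [-0.8, -0.4, 0.8]
opening: 0.0284
grasp_force: 0.0
```

```bash
python3 -c "
from h import *
rep()"
```

```text
t 13.025 p [ 0.5939 -0.199   0.1044] r 0.1185 phi -66.28 toolx -66.54 F tool [ 0.   0.9 -0.8] T [-0.02  0.01 -0.01] dn [ 3.e-04  1.e-04 -1.e+00]
```

jog_arm(
  moves=[
    {"tx": 0,"ty": 0,"tz": 0,"rx": 0,"ry": 0,"rz": 0},
    {"tx": 0,"ty": 0,"tz": 0,"rx": 0,"ry": 0,"rz": 0},
    {"tx": 0,"ty": 0,"tz": 0,"rx": 0,"ry": 0,"rz": 0},
  ],
  fingers=1,
  grip_force=40,
)

```text
clock: 13.4
eef_pos: [0.5936, -0.1992, 0.1046]
tool_rot: [0.0, 0.836, -0.549, -0.0]
ft_force: [-1.9, 1.6, 4.3]
opening: 0.0235
grasp_force: 39.2
```

```bash
python3 -c "
from h import *
rep()"
```

```text
t 13.4 p [ 0.5936 -0.1992  0.1046] r 0.1186 phi -66.43 toolx -66.55 F tool [-2.2  1.1 -4.3] T [-0.8  -0.5  -0.06] dn [-1.e-04 -1.e-04 -1.e+00]
```

jog_arm(
  moves=[
    {"tx": 0,"ty": -0.5,"tz": -0.4,"rx": 0,"ry": 0,"rz": -0.004},
    {"tx": 0,"ty": -1,"tz": 0,"rx": 0,"ry": 0,"rz": -0.0085},
    {"tx": 0,"ty": -1,"tz": 0,"rx": 0,"ry": 0,"rz": -0.0085},
  ],
)

```text
clock: 13.78
eef_pos: [0.594, -0.1989, 0.1046]
tool_rot: [0.001, 0.842, -0.54, -0.001]
ft_force: [-7.6, -2.5, 5.0]
opening: 0.0235
grasp_force: 39.5
```

```bash
python3 -c "
from h import *
rep()"
```

```text
t 13.775 p [ 0.594  -0.1989  0.1046] r 0.1185 phi -66.19 toolx -65.36 F tool [-0.9  8.  -5. ] T [-2.98 -0.03  0.27] dn [-3.7e-03 -6.0e-04 -1.0e+00]
```

jog_arm(
  moves=[
    {"tx": 0,"ty": 0,"tz": -0.5,"rx": 0,"ry": 0,"rz": 0},
    {"tx": 0,"ty": 0,"tz": -0.4,"rx": 0,"ry": 0,"rz": 0},
    {"tx": 0,"ty": 0,"tz": 0,"rx": 0,"ry": 0,"rz": 0},
  ],
)

```text
clock: 14.15
eef_pos: [0.5942, -0.1987, 0.1047]
tool_rot: [0.001, 0.842, -0.54, -0.001]
ft_force: [-4.0, -3.0, 0.9]
opening: 0.0236
grasp_force: 39.3
```

```bash
python3 -c "
from h import *
rep()"
```

```text
t 14.15 p [ 0.5942 -0.1987  0.1047] r 0.1184 phi -66.06 toolx -65.39 F tool [ 1.1  4.9 -0.9] T [-2.17  0.54  0.15] dn [-3.4e-03 -2.0e-04 -1.0e+00]
```

jog_arm(
  moves=[
    {"tx": 0,"ty": -0.5,"tz": -0.4,"rx": 0,"ry": 0,"rz": -0.004},
    {"tx": 0,"ty": -1,"tz": 0,"rx": 0,"ry": 0,"rz": -0.0085},
    {"tx": 0,"ty": -1,"tz": 0,"rx": 0,"ry": 0,"rz": -0.0085},
  ],
)

```text
clock: 14.52
eef_pos: [0.5967, -0.1976, 0.1048]
tool_rot: [0.001, 0.847, -0.531, -0.001]
ft_force: [-4.1, -3.5, -1.6]
opening: 0.0235
grasp_force: 39.5
```

```bash
python3 -c "
from h import *
rep()"
```

```text
t 14.525 p [ 0.5967 -0.1976  0.1048] r 0.1184 phi -64.75 toolx -64.17 F tool [1.4 5.2 1.6] T [-1.84  0.84  0.13] dn [-3.3e-03 -1.0e-04 -1.0e+00]
```

jog_arm(
  moves=[
    {"tx": 0,"ty": -1,"tz": -0.1,"rx": 0,"ry": 0,"rz": -0.0085},
    {"tx": 0,"ty": -1,"tz": 0,"rx": 0,"ry": 0,"rz": -0.0085},
    {"tx": 0,"ty": -1,"tz": 0,"rx": 0,"ry": 0,"rz": -0.0085},
  ],
)

```text
clock: 14.9
eef_pos: [0.5994, -0.1963, 0.1048]
tool_rot: [0.001, 0.854, -0.52, -0.001]
ft_force: [-3.5, -4.0, -2.9]
opening: 0.0235
grasp_force: 39.4
```

```bash
python3 -c "
from h import *
rep()"
```

```text
t 14.9 p [ 0.5994 -0.1963  0.1048] r 0.1184 phi -63.29 toolx -62.71 F tool [1.9 4.9 2.9] T [-1.77  0.94  0.11] dn [-3.3e-03 -1.0e-04 -1.0e+00]
```

jog_arm(
  moves=[
    {"tx": 0,"ty": -1,"tz": 0,"rx": 0,"ry": 0,"rz": -0.0085},
    {"tx": 0,"ty": -1,"tz": 0,"rx": 0,"ry": 0,"rz": -0.0085},
    {"tx": 0,"ty": -1,"tz": 0,"rx": 0,"ry": 0,"rz": -0.0085},
  ],
)

```text
clock: 15.28
eef_pos: [0.6022, -0.1949, 0.1048]
tool_rot: [0.001, 0.861, -0.509, -0.001]
ft_force: [-2.8, -4.0, -2.3]
opening: 0.0237
grasp_force: 39.4
```

jog_arm(
  moves=[
    {"tx": 0,"ty": -1,"tz": 0,"rx": 0,"ry": 0,"rz": -0.0085},
    {"tx": 0,"ty": -1,"tz": 0,"rx": 0,"ry": 0,"rz": -0.0085},
    {"tx": 0,"ty": -1,"tz": 0,"rx": 0,"ry": 0,"rz": -0.0085},
  ],
)

```text
clock: 15.65
eef_pos: [0.6048, -0.1935, 0.1048]
tool_rot: [0.001, 0.867, -0.498, -0.001]
ft_force: [-2.2, -4.9, -3.3]
opening: 0.0235
grasp_force: 39.4
```

jog_arm(
  moves=[
    {"tx": 0.2,"ty": -1,"tz": 0,"rx": 0,"ry": 0,"rz": -0.0085},
    {"tx": 0,"ty": -1,"tz": 0,"rx": 0,"ry": 0,"rz": -0.0085},
    {"tx": 0,"ty": -1,"tz": 0,"rx": 0,"ry": 0,"rz": -0.0085},
  ],
)

```text
clock: 16.02
eef_pos: [0.6083, -0.1915, 0.105]
tool_rot: [0.0, 0.873, -0.487, -0.001]
ft_force: [-1.1, -5.0, -9.8]
opening: 0.0235
grasp_force: 39.7
```

jog_arm(
  moves=[
    {"tx": 0,"ty": 0,"tz": 0.6,"rx": 0,"ry": 0,"rz": 0},
    {"tx": 0,"ty": 0,"tz": 0,"rx": 0,"ry": 0,"rz": 0},
  ],
)

```text
clock: 16.27
eef_pos: [0.6087, -0.1913, 0.105]
tool_rot: [0.0, 0.873, -0.487, -0.0]
ft_force: [-1.0, -3.5, -10.6]
opening: 0.0236
grasp_force: 39.7
```

```bash
python3 -c "
from h import *
rep()"
```

```text
t 16.275 p [ 0.6087 -0.1913  0.105 ] r 0.1186 phi -58.22 toolx -58.31 F tool [ 2.4  2.7 10.6] T [-0.92  1.25  0.01] dn [-6.e-04  3.e-04 -1.e+00]
```

jog_arm(
  moves=[
    {"tx": 0,"ty": 0,"tz": 0.7,"rx": 0,"ry": 0,"rz": 0},
    {"tx": 0,"ty": 0,"tz": 0,"rx": 0,"ry": 0,"rz": 0},
    {"tx": 0,"ty": 0,"tz": 0,"rx": 0,"ry": 0,"rz": 0},
  ],
)

```text
clock: 16.65
eef_pos: [0.6088, -0.1913, 0.1049]
tool_rot: [-0.0, 0.873, -0.487, -0.0]
ft_force: [-1.9, -2.4, -7.1]
opening: 0.0236
grasp_force: 40.0
```

```bash
python3 -c "
from h import *
rep()"
```

```text
t 16.65 p [ 0.6088 -0.1913  0.1049] r 0.1187 phi -58.17 toolx -58.31 F tool [1.1 2.9 7.1] T [-1.22  0.32 -0.09] dn [-1.e-04  2.e-04 -1.e+00]
```

jog_arm(
  moves=[
    {"tx": 0,"ty": -1,"tz": 0,"rx": 0,"ry": 0,"rz": -0.0085},
    {"tx": 0,"ty": -1,"tz": 0,"rx": 0,"ry": 0,"rz": -0.0085},
    {"tx": 0,"ty": 0,"tz": 0,"rx": 0,"ry": 0,"rz": 0},
  ],
)

```text
clock: 17.02
eef_pos: [0.6106, -0.1903, 0.1049]
tool_rot: [-0.0, 0.878, -0.48, -0.0]
ft_force: [-2.6, -1.2, -5.6]
opening: 0.0234
grasp_force: 40.1
```

```bash
python3 -c "
from h import *
rep()"
```

```text
t 17.025 p [ 0.6106 -0.1903  0.1049] r 0.1188 phi -57.18 toolx -57.31 F tool [-0.4  2.8  5.6] T [-1.31 -0.01 -0.08] dn [-1.e-04  1.e-04 -1.e+00]
```

jog_arm(
  moves=[
    {"tx": 0,"ty": -1,"tz": 0.1,"rx": 0,"ry": 0,"rz": -0.0085},
    {"tx": 0,"ty": -1,"tz": 0,"rx": 0,"ry": 0,"rz": -0.0085},
    {"tx": 0,"ty": 0,"tz": 0,"rx": 0,"ry": 0,"rz": 0},
  ],
)

```text
clock: 17.4
eef_pos: [0.6123, -0.1892, 0.1049]
tool_rot: [-0.0, 0.882, -0.472, -0.0]
ft_force: [-3.5, -1.2, -4.7]
opening: 0.0236
grasp_force: 40.2
```

jog_arm(
  moves=[
    {"tx": 0,"ty": -1,"tz": 0,"rx": 0,"ry": 0,"rz": -0.0085},
    {"tx": 0,"ty": -1,"tz": 0,"rx": 0,"ry": 0,"rz": -0.0085},
    {"tx": 0,"ty": 0,"tz": 0,"rx": 0,"ry": 0,"rz": 0},
  ],
)

```text
clock: 17.77
eef_pos: [0.614, -0.1882, 0.1049]
tool_rot: [-0.0, 0.886, -0.465, 0.0]
ft_force: [-4.3, -1.6, -4.3]
opening: 0.0237
grasp_force: 40.3
```

jog_arm(
  moves=[
    {"tx": -0.1,"ty": -1,"tz": 0,"rx": 0,"ry": 0,"rz": -0.0085},
    {"tx": 0,"ty": -1,"tz": 0,"rx": 0,"ry": 0,"rz": -0.0085},
    {"tx": 0,"ty": 0,"tz": 0,"rx": 0,"ry": 0,"rz": 0},
  ],
)

```text
clock: 18.15
eef_pos: [0.6157, -0.187, 0.1049]
tool_rot: [-0.0, 0.889, -0.457, 0.0]
ft_force: [-3.5, -0.8, -4.1]
opening: 0.0234
grasp_force: 40.3
```

jog_arm(
  moves=[
    {"tx": -0.1,"ty": -1,"tz": 0,"rx": 0,"ry": 0,"rz": -0.0085},
    {"tx": 0,"ty": -1,"tz": 0,"rx": 0,"ry": 0,"rz": -0.0085},
    {"tx": 0,"ty": 0,"tz": 0,"rx": 0,"ry": 0,"rz": 0},
  ],
)

```text
clock: 18.52
eef_pos: [0.6173, -0.1858, 0.1049]
tool_rot: [-0.0, 0.893, -0.449, 0.0]
ft_force: [-3.5, -1.5, -4.5]
opening: 0.0233
grasp_force: 40.3
```

```bash
python3 -c "
from h import *
rep()"
```

```text
t 18.525 p [ 0.6173 -0.1858  0.1049] r 0.1189 phi -53.27 toolx -53.41 F tool [-0.9  3.7  4.5] T [-1.64 -0.04 -0.07] dn [ 3.e-04 -1.e-04 -1.e+00]
```

jog_arm(
  moves=[
    {"tx": -0.1,"ty": -1,"tz": 0,"rx": 0,"ry": 0,"rz": -0.0085},
    {"tx": 0,"ty": -1,"tz": 0,"rx": 0,"ry": 0,"rz": -0.0085},
    {"tx": 0,"ty": 0,"tz": 0,"rx": 0,"ry": 0,"rz": 0},
  ],
)

```text
clock: 18.9
eef_pos: [0.619, -0.1845, 0.1048]
tool_rot: [-0.0, 0.897, -0.442, 0.0]
ft_force: [-1.8, -3.9, -5.0]
opening: 0.0237
grasp_force: 40.2
```

jog_arm(
  moves=[
    {"tx": 0,"ty": -1,"tz": 0,"rx": 0,"ry": 0,"rz": -0.0085},
    {"tx": 0,"ty": -1,"tz": 0,"rx": 0,"ry": 0,"rz": -0.0085},
    {"tx": 0,"ty": 0,"tz": 0,"rx": 0,"ry": 0,"rz": 0},
  ],
)

```text
clock: 19.27
eef_pos: [0.6206, -0.1832, 0.1048]
tool_rot: [-0.0, 0.901, -0.434, 0.0]
ft_force: [-1.7, -3.6, -7.4]
opening: 0.0237
grasp_force: 40.1
```

jog_arm(
  moves=[
    {"tx": 0,"ty": -1,"tz": 0.2,"rx": 0,"ry": 0,"rz": -0.0085},
    {"tx": 0,"ty": 0,"tz": 0,"rx": 0,"ry": 0,"rz": 0},
  ],
)

```text
clock: 19.52
eef_pos: [0.6213, -0.1826, 0.1047]
tool_rot: [-0.0, 0.903, -0.43, 0.0]
ft_force: [-0.8, -3.6, -5.6]
opening: 0.0237
grasp_force: 40.1
```

jog_arm(
  moves=[
    {"tx": 0,"ty": -1,"tz": 0.1,"rx": 0,"ry": 0,"rz": -0.0085},
    {"tx": 0,"ty": -1,"tz": 0,"rx": 0,"ry": 0,"rz": -0.0085},
    {"tx": 0,"ty": 0,"tz": 0,"rx": 0,"ry": 0,"rz": 0},
  ],
)

```text
clock: 19.9
eef_pos: [0.623, -0.1811, 0.1041]
tool_rot: [-0.0, 0.906, -0.423, 0.0]
ft_force: [2.3, -4.3, -11.5]
opening: 0.0235
grasp_force: 39.7
```

```bash
python3 -c "
from h import *
rep()"
```

```text
t 19.9 p [ 0.623  -0.1811  0.1041] r 0.1188 phi -49.72 toolx -50.01 F tool [ 4.8  1.  11.5] T [-0.42  1.77 -0.08] dn [ 6.e-04  2.e-04 -1.e+00]
```

The pin has dropped 0.7 mm and the arm now carries the full spring load, so it's over the hole. Lowering carefully.

jog_arm(
  moves=[
    {"tx": 0,"ty": -0.5,"tz": 0.7,"rx": 0,"ry": 0,"rz": -0.004},
    {"tx": 0,"ty": 0,"tz": 0.7,"rx": 0,"ry": 0,"rz": 0},
    {"tx": 0,"ty": 0,"tz": 0,"rx": 0,"ry": 0,"rz": 0},
  ],
)

```text
clock: 20.27
eef_pos: [0.6234, -0.1808, 0.1031]
tool_rot: [-0.0, 0.907, -0.421, 0.0]
ft_force: [3.6, -2.9, -11.4]
opening: 0.0237
grasp_force: 39.8
```

```bash
python3 -c "
from h import *
rep()"
```

```text
t 20.275 p [ 0.6234 -0.1808  0.1031] r 0.1188 phi -49.50 toolx -49.79 F tool [ 4.6 -0.9 11.4] T [ 0.06  1.92 -0.08] dn [ 8.e-04  2.e-04 -1.e+00]
```

jog_arm(
  moves=[
    {"tx": 0.3,"ty": 0,"tz": 1,"rx": 0,"ry": 0,"rz": 0},
    {"tx": 0,"ty": 0,"tz": 1,"rx": 0,"ry": 0,"rz": 0},
    {"tx": 0,"ty": 0,"tz": 1,"rx": 0,"ry": 0,"rz": 0},
    {"tx": 0,"ty": 0,"tz": 0,"rx": 0,"ry": 0,"rz": 0},
  ],
)

```text
clock: 20.78
eef_pos: [0.6235, -0.1809, 0.1002]
tool_rot: [-0.0, 0.907, -0.421, 0.0]
ft_force: [4.2, 0.3, -9.1]
opening: 0.0233
grasp_force: 40.1
```

```bash
python3 -c "
from h import *
rep()"
```

```text
t 20.775 p [ 0.6235 -0.1809  0.1002] r 0.1189 phi -49.46 toolx -49.78 F tool [ 2.5 -3.4  9.1] T [ 1.29  0.7  -0.09] dn [ 8.e-04  3.e-04 -1.e+00]
```

jog_arm(
  moves=[
    {"tx": 0.1,"ty": -0.4,"tz": 0,"rx": 0,"ry": 0,"rz": -0.003},
    {"tx": 0,"ty": 0,"tz": 1,"rx": 0,"ry": 0,"rz": 0},
    {"tx": 0,"ty": 0,"tz": 1,"rx": 0,"ry": 0,"rz": 0},
    {"tx": 0,"ty": 0,"tz": 1,"rx": 0,"ry": 0,"rz": 0},
    {"tx": 0,"ty": 0,"tz": 0,"rx": 0,"ry": 0,"rz": 0},
  ],
)

```text
clock: 21.4
eef_pos: [0.6236, -0.1809, 0.0971]
tool_rot: [-0.0, 0.908, -0.42, 0.0]
ft_force: [3.9, 3.3, -7.0]
opening: 0.023
grasp_force: 40.2
```

```bash
python3 -c "
from h import *
rep()"
```

```text
t 21.4 p [ 0.6236 -0.1809  0.0971] r 0.1190 phi -49.43 toolx -49.62 F tool [ 0.1 -5.1  7. ] T [ 1.69  0.02 -0.18] dn [ 2.e-04  2.e-04 -1.e+00]
```

jog_arm(
  moves=[
    {"tx": 0,"ty": -0.5,"tz": 0.8,"rx": 0,"ry": 0,"rz": 0},
    {"tx": 0,"ty": 0,"tz": 0.8,"rx": 0,"ry": 0,"rz": 0},
    {"tx": 0,"ty": 0,"tz": 0,"rx": 0,"ry": 0,"rz": 0},
  ],
)

```text
clock: 21.78
eef_pos: [0.6237, -0.1808, 0.0953]
tool_rot: [0.0, 0.908, -0.42, -0.0]
ft_force: [2.1, 1.1, -7.5]
opening: 0.0235
grasp_force: 40.2
```

```bash
python3 -c "
from h import *
rep()"
```

```text
t 21.775 p [ 0.6237 -0.1808  0.0953] r 0.1190 phi -49.36 toolx -49.63 F tool [ 0.6 -2.3  7.5] T [ 1.19  0.06 -0.09] dn [-3.e-04  0.e+00 -1.e+00]
```

jog_arm(
  moves=[
    {"tx": 0,"ty": 0,"tz": 0,"rx": 0,"ry": 0,"rz": 0},
    {"tx": 0,"ty": 0,"tz": 0,"rx": 0,"ry": 0,"rz": 0},
    {"tx": 0,"ty": 0,"tz": 0,"rx": 0,"ry": 0,"rz": 0},
    {"tx": 0,"ty": 0,"tz": 0,"rx": 0,"ry": 0,"rz": 0},
  ],
  fingers=0.25,
  grip_force=20,
)

```text
clock: 22.28
eef_pos: [0.6239, -0.181, 0.0958]
tool_rot: [0.0, 0.908, -0.42, 0.0]
ft_force: [-0.0, 0.5, 0.4]
opening: 0.0322
grasp_force: 0.0
```

```bash
python3 - <<'E'
from h import *
from station import eyes
import cv2
rep()
s,p,R=now(); d=eyes.snapshot("wrist"); e=eyes.snapshot("scene")
pickle.dump((p,R.as_matrix(),d,e,e),open("w4.pkl","wb"))
a=cv2.resize(d["img"][130:360,150:400,::-1],(400,368),interpolation=cv2.INTER_CUBIC)
b=cv2.resize(e["img"][190:290,190:300,::-1],(400,368),interpolation=cv2.INTER_CUBIC)
cv2.imwrite("pics/c4.png",np.hstack([a,b]))
E
```

```text
t 22.275 p [ 0.6239 -0.181   0.0958] r 0.1192 phi -49.35 toolx -49.63 F tool [-0.4 -0.3 -0.4] T [-0.04 -0.03 -0.  ] dn [ 3.e-04 -2.e-04 -1.e+00]
```

View pics/c4.png

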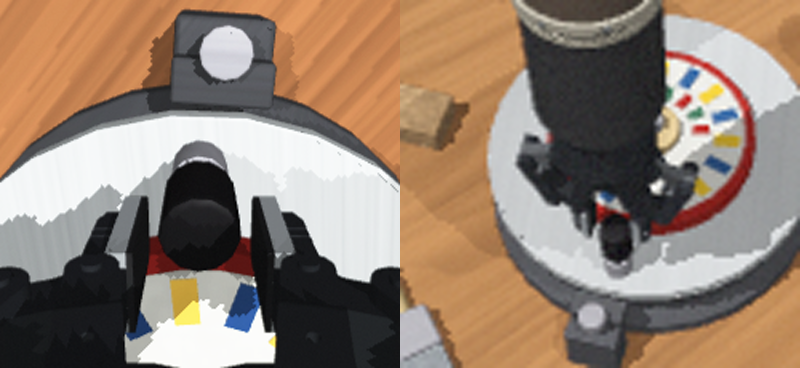

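The crop shows the pin in line near the block, the knob free between the pads, and its top near (200,235). I'll open the fingers and retreat straight up.

jog_arm(
  moves=[
    {"tx": 0,"ty": 0,"tz": 0,"rx": 0,"ry": 0,"rz": 0},
    {"tx": 0,"ty": 0,"tz": 0,"rx": 0,"ry": 0,"rz": 0},
    {"tx": 0,"ty": 0,"tz": -5,"rx": 0,"ry": 0,"rz": 0},
    {"tx": 0,"ty": 0,"tz": -20,"rx": 0,"ry": 0,"rz": 0},
    {"tx": 0,"ty": 0,"tz": -30,"rx": 0,"ry": 0,"rz": 0},
    {"tx": 0,"ty": 0,"tz": -30,"rx": 0,"ry": 0,"rz": 0},
    {"tx": 0,"ty": 0,"tz": -20,"rx": 0,"ry": 0,"rz": 0},
    {"tx": 0,"ty": 0,"tz": 0,"rx": 0,"ry": 0,"rz": 0},
    {"tx": 0,"ty": 0,"tz": 0,"rx": 0,"ry": 0,"rz": 0},
  ],
  fingers=-0.3,
)

```text
clock: 23.5
eef_pos: [0.6234, -0.1806, 0.1999]
tool_rot: [-0.0, 0.908, -0.42, -0.0]
ft_force: [0.5, 0.9, -0.4]
opening: 0.0557
grasp_force: 0.0
```

```bash
python3 - <<'E'
from h import *
from station import eyes
import cv2
rep()
s,p,R=now(); d=eyes.snapshot("wrist")
w=pickle.load(open("w4.pkl","rb")); new=(p,R.as_matrix(),d)
A=np.array([.5462,-.0905])
def px(w,X):
    p,R,d=w[:3];H=np.array(d["hand_eye"]); c=H[:3,:3].T@(R.T@(X-p)-H[:3,3]); return np.array([d["fx"]*c[0]/c[2]+d["cx"],d["fy"]*c[1]/c[2]+d["cy"]])
a=np.radians(-49.4);c=A+.118*np.array([np.cos(a),np.sin(a)])
for l in (0,.003,.006,.010):
    print(l,((px(w,np.array([*c,.132+l]))-[150,130])*1.6).round(0),*[((px(new,np.array([*c,z]))-[200,110])*5).round(0) for z in (.132+l,.096+l,.090)])
cv2.imwrite("pics/c5.png",cv2.resize(d["img"][110:230,200:360,::-1],(800,600),interpolation=cv2.INTER_CUBIC))
E
```

```text
t 23.5 p [ 0.6234 -0.1806  0.1999] r 0.1187 phi -49.40 toolx -49.63 F tool [-0.4 -1.   0.4] T [ 0.01 -0.03 -0.02] dn [-7.e-04  4.e-04 -1.e+00]
0 [196. 238.] [365. 528.] [366. 472.] [366. 464.]
0.003 [196. 243.] [365. 534.] [366. 476.] [366. 464.]
0.006 [195. 248.] [365. 539.] [366. 480.] [366. 464.]
0.01 [195. 255.] [365. 547.] [365. 486.] [366. 464.]
```

View pics/c5.png

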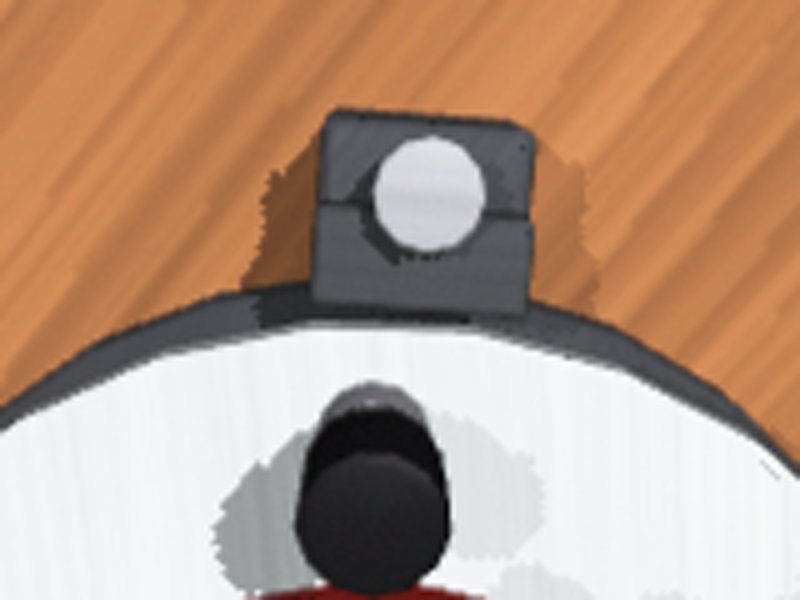

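The close-up shows the knob top centred at about (373,523), where 528 is predicted for home and 547 for riding on the ring. The pin is home and the gripper is clear, so I'm handing in.

```bash
python3 -c "
from station import order
print(order.sign_off())"
```

```text
the job is handed in; nothing more can be done
None
```

I drew the pin and turned the table about 67.5° anticlockwise. I felt out the hole by the index block, let the pin drop into it and let go; the close-up picture shows it home to within about 1 mm. The job was handed in at 23.5 s, sideways push never read above about 11 N, and the bystanders weren't touched.

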